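Push the heater's cover plate out over the ledge end

TASK

On the raised ledge lies the flat metal cover plate of the small block heater. Push it back until its long side lies against the low rail at the back of the ledge, and push it along until about a third of its length sticks out past the end of the ledge where the block heater stands, so that its edge can be taken hold of later. Only push it: do not grip or lift it or let it tip, leave it lying flat on the ledge, disturb nothing else, and finish clear of everything.

Things in the scene. Friction and masses are not known exactly. Their poses are not given: they have to be found in the camera images.
- ledge: Fixed raised shelf with a pale wooden top, 200 mm (its x) by 460 mm (its y); origin at bench level under its centre, flat top 100 mm above the origin. Its x axis points to the back (away from the robot), y along its length, z up; the two ends are at y = +230 and -230 mm and are open. A dark steel rail, 10 mm thick and standing 12 mm above the top, runs the whole length of the back edge; its front face is at x = +90 mm. The rest of the top is bare.
- plate: Loose plain aluminium cover plate, 100 mm (its x) by 150 mm (its y) and 6 mm thick, about 0.25 kg (varies by a third), lying flat on the ledge a few centimetres in front of the rail and somewhat askew (up to 0.2 rad); origin at the centre of its underside. Balanced on an edge it would tip off once half its length sticks out. It slides with ordinary friction, roughly 1 to 3 N to push.
- heater: Fixed small white block heater, 150 x 150 mm, 70 mm high including the low steel rim round its dotted block on top; origin at the centre of its underside. It stands on the bench beyond one end of the ledge (either one), its centre 155 mm past that end; the plate is to stick out at this end.
- bottle_tray: Fixed white plastic tray, 140 x 140 x 35 mm, on the bench beyond the other end of the ledge, its centre 155 mm past that end; origin at the centre of its underside.
- bottle: Bystander: loose amber bottle, 60 mm across and 110 mm tall, standing in the tray; origin at the centre of its foot. Leave alone.
- flask: Bystander: loose conical glass flask with a cork, 72 mm across the foot and 103 mm tall, on the bench behind the ledge; origin at the centre of its foot. Leave alone.
- jar: Bystander: loose white jar with a black lid, 56 mm across and 70 mm tall, on the bench behind the ledge; origin at the centre of its foot. Leave alone.
Things that resemble listed ones, but are neither listed nor needed, are in the scene too. Of the things that look like the heater, take the one that is farthest to the robot's right at the start.

How it is judged:
At the end, for the whole second after the job is handed in: The plate lies flat and at rest on the ledge, its long side along the rail (gap at its middle under 8 mm, within 0.09 rad), and 34 to 66 mm of its 150 mm length stick out past the end of the ledge where the heater stands; bottle, flask and jar stand upright within 30 mm of where they were (((y of heater in the frame of ledge above 0 m and y of plate in the frame of ledge between 0.189 and 0.221 m) or (y of heater in the frame of ledge below 0 m and y of plate in the frame of ledge between -0.221 and -0.189 m)) and x of plate in the frame of ledge between 0.032 and 0.046 m and angle between the y axis of plate and the y axis of ledge, either way round below 0.09 rad and z of plate in the frame of ledge between 0.096 and 0.104 m and angle between plate's own z axis and vertical below 0.05 rad and linear speed of plate below 0.01 m/s and distance of each of bottle, flask, jar from where it was at the start of the episode below 0.03 m and angle between each of bottle, flask, jar's own z axis and vertical below 0.3 rad); the robot touches nothing.
It fails at once if the plate is lifted off the ledge (height (world z) of plate above 0.115 m).
It fails at once if the plate tips or falls from the ledge (angle between plate's own z axis and vertical above 0.25 rad or height (world z) of plate below 0.085 m).
It fails at once if the amber bottle is pushed away or knocked over (distance of bottle from where it was at the start of the episode above 0.03 m or angle between bottle's own z axis and vertical above 0.5 rad).
It fails at once if the stoppered flask is pushed away or knocked over (distance of flask from where it was at the start of the episode above 0.03 m or angle between flask's own z axis and vertical above 0.5 rad).
It fails at once if the white jar is pushed away or knocked over (distance of jar from where it was at the start of the episode above 0.03 m or angle between jar's own z axis and vertical above 0.5 rad).
It also fails if it takes over 64 s, if anything falls off the work surface, if the arm or the gripper's body presses on something with over 40 N, if the wrist force passes 120 N, or if a joint passes its speed limit or range.

ROBOT

A 6-joint arm with a two-finger parallel gripper is mounted at the origin on the work surface. World frame = base frame: x ahead of the robot, y to its left, z up, the work surface at z = 0. Lengths are in m, angles in rad, forces in N, time in s.
With the tool pointing down it reaches from about 0.375 to 0.9 m from the base axis. Payload 3.1 kg.
Tool frame: the origin (TCP) lies at the very end of the fingers, on their centre line; the grasp point (between the pads) lies 19 mm behind it; z points along the fingers, y is the direction in which the jaws open and shut (so a half turn about z gives the same grasp; the last joint's range is limited). The gripper opens to 85 mm and grips with 20 to 120 N. Pads are 22 mm wide; open, the fingers measure 114 mm over their backs; the gripper's body (76 mm by 85 mm) begins 54 mm behind the grasp point. The pads swing forward as they close: fully open they stand 13 mm farther back than shut.
Start: joints at [0.995, 0.527, 1.433, -0, 1.181, -0.178], TCP at [0.242, 0.576, 0.231] pointing down, gripper open.
Joint ranges: [-3.08, 3.08], [-0.75, 2.2], [0.22, 2.44], [-1.43, 4.57], [0, 2.65], [-2.85, 2.85]. Speed limits (rad/s): [2.79, 2.79, 3.14, 3.14, 3.14, 3.14].

INTERFACE

Orientations are given as a unit quaternion [x, y, z, w].
In Python, from station import manip gives the robot as it stands.
- The arm moves only by the tool send_rows, never from a script. Its argument "motion" is a list of rows, each an object with "gripper": the finger opening in mm, from 0 to 85.4; "travel": the shift along the tool's x, y, z in mm, a list of three; "rotation": the turn, a rotation vector about the tool's x, y, z in degrees, a list of three. In form: [{"gripper": gripper, "travel": [x, y, z], "rotation": [ax, ay, az]}, ...]. A call has 1 to 12 rows; each row shifts and turns the commanded pose from where the row before left it, along the tool's axes as they then stand; what a row does not reach is not made up. A row lasts 1/12 s, in which the tool goes at most 41.7 mm and 7.16 degrees, less where a joint would pass 70% of its speed; a pose out of reach is approached as far as the arm can. A call is refused whole if a number of a shift passes 41.7 or a number of a turn 7.16, either way. A call with a gripper value outside its range is refused whole. The fingers move at their own pace and stop on an object; "newtons" is the grip in N (left out, the last holds). Time passes only in rows, so rows that do not move let the fingers close. It gives the time, the measured TCP pose, the force and the opening at its end, in the units of the state.
- manip.sense(): the state, without advancing time (a new reading comes with each control period).
- manip.snapshot(name): name is "side" or "top"; returns the picture (480x640x3 uint8, red, green, blue); there is no depth.
- manip.calibration(name): a dict with "fx", "fy", "cx", "cy" (pixels), "cam_to_world" (4x4, takes a point from camera to world coordinates). Camera axes: x right, y down, z forward; pixel columns grow to the right and rows downward; lengths in m; the calibration is good to about 2 mm. A picture is of the moment at which its call begins. calibration takes no time and is no camera call.
- manip.sign_off(): hands the job in, once; it reports no verdict.
The state is a dict: "t": time; "q": joint angles; "qd": joint speeds; "tau": joint torques, N m; "tcp_pos": TCP position; "tool_rot": TCP orientation; "force": force on the tool from outside, world axes, zero at the start; "ft_torque": the same for the moment, N m; "finger_gap": opening from 0.0 (shut) to 1.0 (fully open).
Only numpy, scipy, OpenCV 4.12 (cv2) and the standard library are available. Lean on these libraries where they do the work, as an engineer would, in place of code of your own. Each camera call takes 0.05 s, during which the arm holds its last target. There are 200 camera calls.

## Working session

There is one attempt and no reset: what is moved stays moved. The work goes in short steps, Python scripts to look and compute and a tool call to move; the robot and the scene stay as the last step left them, time stands still between calls to the robot, and variables do not carry over. Pictures are saved under pics/ and viewed, about 8 in all and at most 12, crops included, and the job is handed in when it is done.

Besides the shell and the picture viewer there is one more tool, called after "Call:" as name(argument=value, ...), one argument or row to a line, values as JSON. send_rows: Moves the arm, as the interface text tells. Its arguments: {"type":"object","properties":{"motion":{"type":"array","items":{"type":"object","properties":{"gripper":{"type":"number"},"travel":{"type":"array","items":{"type":"number"}},"rotation":{"type":"array","items":{"type":"number"}}}}},"newtons":{"type":"number"}},"required":["motion"]}

```bash
mkdir -p pics; ls; python3 - <<'E'
from station import manip
import cv2
s=manip.sense();print(s)
for n in("top","side"):
    cv2.imwrite(f"pics/{n}0.png",manip.snapshot(n)[:,:,::-1]);print(manip.calibration(n))
E
```

```text
pics
{'t': 0.0, 'q': array([ 9.94515060e-01,  5.28477332e-01,  1.43391782e+00, -8.52509015e-06,
        1.18141748e+00, -1.78507533e-01]), 'qd': array([ 4.55620078e-05, -1.05960446e-03,  1.61202871e-04, -4.87632008e-04,
       -1.42179383e-03,  2.32995248e-04]), 'tau': array([-1.15164468e-03, -4.42346191e+01, -1.78024310e+01, -3.06787178e-04,
        8.32945516e-03, -8.00546445e-06]), 'tcp_pos': array([0.24167911, 0.57558971, 0.23032184]), 'tool_rot': array([ 1.97576551e-01,  9.80286833e-01, -1.03333060e-03, -4.05366597e-04]), 'force': array([-0.02002085, -0.23199566,  0.00880058]), 'ft_torque': array([-0.04426237, -0.04945005,  0.03205918]), 'finger_gap': 0.9967200423741066}
{'fx': 558.6621776218618, 'fy': 558.6621776218618, 'cx': 326.372040319268, 'cy': 235.04243798146172, 'cam_to_world': array([[ 0.00540497, -0.9860271 ,  0.16649726,  0.31747614],
       [-0.99984427, -0.00253163,  0.01746496,  0.10090237],
       [-0.01679942, -0.16656573, -0.98588723,  1.52033432],
       [ 0.        ,  0.        ,  0.        ,  1.        ]])}
{'fx': 550.196097389805, 'fy': 550.196097389805, 'cx': 322.4147669930941, 'cy': 229.9863219119058, 'cam_to_world': array([[ 0.93322441, -0.24333519,  0.2643486 ,  0.12474661],
       [-0.35922128, -0.61710239,  0.70010336, -1.06428021],
       [-0.00722963, -0.74831319, -0.66330619,  1.1813931 ],
       [ 0.        ,  0.        ,  0.        ,  1.        ]])}
```

View pics/top0.png

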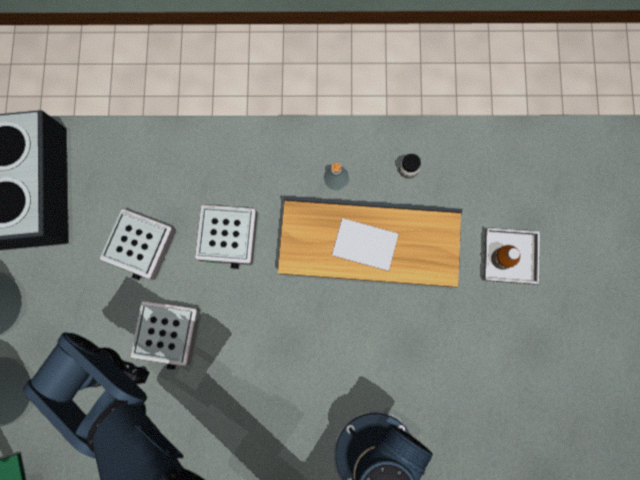

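View pics/side0.png

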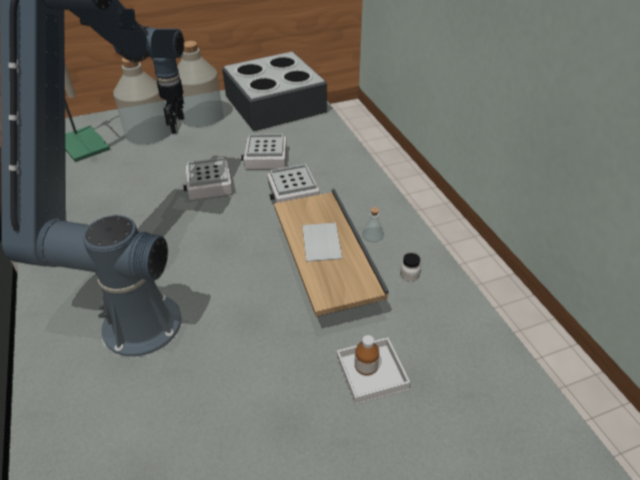

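Top view: there are three heater lookalikes, at (137,243), (226,234) and (164,333). The one at (226,234) is farthest to the robot's right and in line with the ledge end at column 280, so it's the heater. The tray is at (512,256). I'll confirm this in one enlarged crop and read the corners there.

```bash
python3 - <<'E'
import cv2
a=cv2.imread("pics/top0.png")[190:300,190:470];cv2.imwrite("pics/c1.png",cv2.resize(a,None,fx=2.857,fy=2.857,interpolation=cv2.INTER_CUBIC))
E
```

```text
(no output)
```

View pics/c1.png

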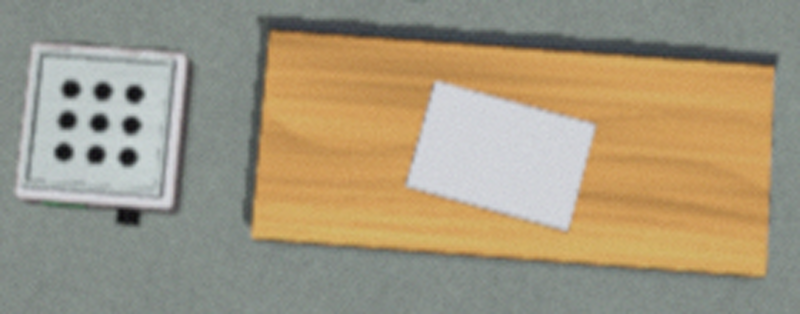

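The crop shows the 9-dot heater at (100,125), beyond the left (+y) end of the ledge. Crop corners are: ledge wood (252,238), (766,276), (776,66), (270,30); plate (435,81), (597,124), (569,231), (406,187).

```bash
cat > h.py <<'E'
import numpy as np
from station import manip
def w(uv,z,n="top"):
    c=manip.calibration(n);T=c["cam_to_world"];u,v=uv
    d=T[:3,:3]@[(u-c["cx"])/c["fx"],(v-c["cy"])/c["fy"],1]
    return (T[:3,3]+d*(z-T[2,3])/d[2])[:2]
def crop(p,x0=190,y0=190,s=2.857): return ((p[0]+.5)/s+x0-.5,(p[1]+.5)/s+y0-.5)
E
python3 - <<'E'
from h import *
L=[w(crop(p),.1) for p in[(252,238),(766,276),(776,66),(270,30)]]
P=[w(crop(p),.106) for p in[(435,81),(597,124),(569,231),(406,187)]]
L=np.array(L);P=np.array(P);print(L,P)
for Q in(L,P):print(np.linalg.norm(np.roll(Q,-1,0)-Q,axis=1))
d=(L[0]-L[1])/np.linalg.norm(L[0]-L[1])+(L[3]-L[2])/np.linalg.norm(L[3]-L[2]);yaw=np.arctan2(-d[0],d[1])
ex=np.array([np.cos(yaw),np.sin(yaw)]);ey=np.array([-ex[1],ex[0]])
c=L.mean(0)+.005*ex
print("yaw",yaw,"c",c);print("plate in ledge",np.c_[(P-c)@ex,(P-c)@ey],((P.mean(0)-c)@ex,(P.mean(0)-c)@ey))
H=w(crop((100,125)),.07);print("heater",(H-c)@ex,(H-c)@ey)
for n,uv,z in(("flask",(336,168),.1),("jar",(411,162),.07),("bottle",(510,256),.1)):
  q=w(uv,z);print(n,q,(q-c)@ex,(q-c)@ey)
print(manip.sense()["tool_rot"])
E
```

```text
[[ 0.45879146  0.24936446]
 [ 0.42675971 -0.2071047 ]
 [ 0.61662442 -0.2225037 ]
 [ 0.64933906  0.23668535]] [[ 0.60095462  0.08604692]
 [ 0.56191533 -0.0593073 ]
 [ 0.46547424 -0.03295452]
 [ 0.50438129  0.11186798]]
[0.45759165 0.19048815 0.46035294 0.19096897]
[0.15050554 0.09997676 0.14995771 0.09996567]
yaw -0.07059111572627737 c [0.54286621 0.01375769]
plate in ledge [[ 0.052845    0.07620632]
 [ 0.02415513 -0.07153944]
 [-0.07390449 -0.05205452]
 [-0.04530903  0.09515151]] (np.float64(-0.01055334784476811), np.float64(0.011940967010065272))
heater -0.003794380580382908 0.3823371446557618
flask [0.73631814 0.10169252] 0.18676787588252575 0.10136047189526397
jar [ 0.76193584 -0.09964195] 0.2265223950045697 -0.09766568186558665
bottle [ 0.50438136 -0.34224473] -0.013279262198431636 -0.35783021994887104
[ 1.97596434e-01  9.80282953e-01 -9.21702144e-04 -3.63176229e-04]
```

```bash
cat >> h.py <<'E'
from scipy.spatial.transform import Rotation as R
yaw=-.0706;ex=np.array([np.cos(yaw),np.sin(yaw)]);ey=np.array([-ex[1],ex[0]]);c0=np.array([.5429,.0138])
def to(x,y,z):
    s=manip.sense();p=s["tcp_pos"];r=R.from_quat(s["tool_rot"])
    t=np.r_[c0+x*ex+y*ey,z]
    yy=r.as_matrix()[:,1];q=p[:2]-c0
    print("t",s["t"],"ledge-frame tcp",np.round([q@ex,q@ey,p[2]],4),"F",s["force"].round(2),"jaw yaw rel ledge y",np.degrees(np.arctan2(yy[1],yy[0])-yaw)-90)
    print("tool delta mm",(r.inv().apply(t-p)*1e3).round(1))
E
python3 -c "
from h import *
to(-.093,0,.2)"
```

```text
t 0.1 ledge-frame tcp [-0.34    0.5392  0.2304] F [ 0.66 -0.34 -0.26] jaw yaw rel ledge y -18.74779009881503
tool delta mm [-407.2 -431.1   31.1]
```

Call:
send_rows(
  motion=[
    {"gripper": 60, "travel": [0, 0, 0], "rotation": [0, 0, -6.25]},
    {"gripper": 60, "travel": [0, 0, 0], "rotation": [0, 0, -6.25]},
    {"gripper": 60, "travel": [0, 0, 0], "rotation": [0, 0, -6.25]},
    {"gripper": 60, "travel": [0, 0, 0], "rotation": [0, 0, 0]},
  ],
)

```text
t: 0.43
tcp_pos: [0.2419, 0.5758, 0.2307]
tool_rot: [0.034, 0.999, -0.001, -0.0]
force: [-0.1, 0.7, 0.4]
finger_gap: 0.704
```

```bash
python3 -c "
from h import *
to(-.093,0,.2)"
```

```text
t 0.4333 ledge-frame tcp [-0.3399  0.5394  0.2307] F [-0.07  0.74  0.43] jaw yaw rel ledge y 0.10188080173858793
tool delta mm [-246.  -539.8   31.2]
```

Call:
send_rows(
  motion=[
    {"gripper": 60, "travel": [-13.6, -30, 0], "rotation": [0, 0, 0]},
    {"gripper": 60, "travel": [-13.6, -30, 0], "rotation": [0, 0, 0]},
    {"gripper": 60, "travel": [-13.6, -30, 0], "rotation": [0, 0, 0]},
    {"gripper": 60, "travel": [-13.6, -30, 0], "rotation": [0, 0, 0]},
    {"gripper": 60, "travel": [-13.6, -30, 0], "rotation": [0, 0, 0]},
    {"gripper": 60, "travel": [-13.6, -30, 0], "rotation": [0, 0, 0]},
    {"gripper": 60, "travel": [-13.6, -30, 0], "rotation": [0, 0, 0]},
    {"gripper": 60, "travel": [-13.6, -30, 0], "rotation": [0, 0, 0]},
    {"gripper": 60, "travel": [-13.6, -30, 0], "rotation": [0, 0, 0]},
    {"gripper": 60, "travel": [-13.6, -30, 0], "rotation": [0, 0, 0]},
    {"gripper": 60, "travel": [-13.6, -30, 0], "rotation": [0, 0, 0]},
    {"gripper": 60, "travel": [-13.6, -30, 0], "rotation": [0, 0, 0]},
  ],
)

```text
t: 1.43
tcp_pos: [0.3796, 0.2041, 0.2313]
tool_rot: [0.037, 0.999, 0.0, 0.0]
force: [0.9, -0.1, -0.1]
finger_gap: 0.699
```

Call:
send_rows(
  motion=[
    {"gripper": 60, "travel": [-13.6, -30, 0], "rotation": [0, 0, 0]},
    {"gripper": 60, "travel": [-13.6, -30, 0], "rotation": [0, 0, 0]},
    {"gripper": 60, "travel": [-13.6, -30, 0], "rotation": [0, 0, 0]},
    {"gripper": 60, "travel": [-13.6, -30, 0], "rotation": [0, 0, 0]},
    {"gripper": 60, "travel": [-13.6, -30, 0], "rotation": [0, 0, 0]},
    {"gripper": 60, "travel": [-13.6, -30, 0], "rotation": [0, 0, 0]},
    {"gripper": 60, "travel": [0, 0, 0], "rotation": [0, 0, 0]},
    {"gripper": 60, "travel": [0, 0, 0], "rotation": [0, 0, 0]},
  ],
)

```text
t: 2.1
tcp_pos: [0.4487, 0.0188, 0.2312]
tool_rot: [0.038, 0.999, 0.0, -0.0]
force: [0.2, -0.3, -0.4]
finger_gap: 0.703
```

```bash
python3 -c "
from h import *
to(-.093,0,.115)"
```

```text
t 2.1 ledge-frame tcp [-0.0943 -0.0016  0.2312] F [ 0.21 -0.31 -0.39] jaw yaw rel ledge y -0.34549033941883067
tool delta mm [ -1.3   1.6 116.2]
```

Call:
send_rows(
  motion=[
    {"gripper": 60, "travel": [0, 0, 25], "rotation": [0, 0, 0]},
    {"gripper": 60, "travel": [0, 0, 25], "rotation": [0, 0, 0]},
    {"gripper": 60, "travel": [0, 0, 25], "rotation": [0, 0, 0]},
    {"gripper": 60, "travel": [0, 0, 25], "rotation": [0, 0, 0]},
    {"gripper": 60, "travel": [0, 0, 15], "rotation": [0, 0, 0]},
    {"gripper": 60, "travel": [0, 0, 6], "rotation": [0, 0, 0]},
    {"gripper": 60, "travel": [0, 0, 6], "rotation": [0, 0, 0]},
    {"gripper": 60, "travel": [0, 0, 2], "rotation": [0, 0, 0]},
    {"gripper": 60, "travel": [0, 0, 0], "rotation": [0, 0, 0]},
    {"gripper": 60, "travel": [0, 0, 0], "rotation": [0, 0, 0]},
  ],
)

```text
t: 2.93
tcp_pos: [0.4487, 0.0204, 0.103]
tool_rot: [0.035, 0.999, -0.0, 0.001]
force: [-0.3, -0.3, -0.3]
finger_gap: 0.7
```

Call:
send_rows(
  motion=[
    {"gripper": 60, "travel": [0, 0, 1], "rotation": [0, 0, 0]},
    {"gripper": 60, "travel": [0, 0, 1], "rotation": [0, 0, 0]},
    {"gripper": 60, "travel": [0, 0, 0], "rotation": [0, 0, 0]},
  ],
)

```text
t: 3.18
tcp_pos: [0.4485, 0.0202, 0.1007]
tool_rot: [0.035, 0.999, -0.0, 0.0]
force: [-0.8, -0.0, 0.4]
finger_gap: 0.7
```

Call:
send_rows(
  motion=[
    {"gripper": 60, "travel": [0, 0, 1], "rotation": [0, 0, 0]},
    {"gripper": 60, "travel": [0, 0, 1], "rotation": [0, 0, 0]},
    {"gripper": 60, "travel": [0, 0, 0], "rotation": [0, 0, 0]},
  ],
)

```text
t: 3.43
tcp_pos: [0.4481, 0.0202, 0.0982]
tool_rot: [0.035, 0.999, 0.0, -0.0]
force: [-0.4, -0.8, 0.5]
finger_gap: 0.708
```

Call:
send_rows(
  motion=[
    {"gripper": 60, "travel": [0, 0, 1], "rotation": [0, 0, 0]},
    {"gripper": 60, "travel": [0, 0, 0], "rotation": [0, 0, 0]},
  ],
)

```text
t: 3.6
tcp_pos: [0.4481, 0.0203, 0.0971]
tool_rot: [0.035, 0.999, 0.0, -0.0]
force: [-0.1, 0.1, 0.5]
finger_gap: 0.702
```

Call:
send_rows(
  motion=[
    {"gripper": 60, "travel": [0, 0, 1], "rotation": [0, 0, 0]},
    {"gripper": 60, "travel": [0, 0, 0], "rotation": [0, 0, 0]},
  ],
)

```text
t: 3.77
tcp_pos: [0.4481, 0.0203, 0.0962]
tool_rot: [0.035, 0.999, 0.0, -0.0]
force: [-0.7, 0.1, -0.0]
finger_gap: 0.698
```

Call:
send_rows(
  motion=[
    {"gripper": 60, "travel": [0, 0, 1], "rotation": [0, 0, 0]},
    {"gripper": 60, "travel": [0, 0, 0], "rotation": [0, 0, 0]},
  ],
)

```text
t: 3.93
tcp_pos: [0.4481, 0.0203, 0.0952]
tool_rot: [0.035, 0.999, 0.0, -0.0]
force: [0.3, 0.1, -0.1]
finger_gap: 0.705
```

Call:
send_rows(
  motion=[
    {"gripper": 60, "travel": [0, 0, 1], "rotation": [0, 0, 0]},
    {"gripper": 60, "travel": [0, 0, 0], "rotation": [0, 0, 0]},
  ],
)

```text
t: 4.1
tcp_pos: [0.4482, 0.0203, 0.0949]
tool_rot: [0.035, 0.999, -0.0, 0.0]
force: [-1.2, 1.0, 7.0]
finger_gap: 0.699
```

Call:
send_rows(
  motion=[
    {"gripper": 60, "travel": [0, 0, -2.5], "rotation": [0, 0, 0]},
    {"gripper": 60, "travel": [-6, 0, 0], "rotation": [0, 0, 0]},
    {"gripper": 60, "travel": [-6, 0, 0], "rotation": [0, 0, 0]},
    {"gripper": 60, "travel": [-6, 0, 0], "rotation": [0, 0, 0]},
    {"gripper": 60, "travel": [-6, 0, 0], "rotation": [0, 0, 0]},
    {"gripper": 60, "travel": [-6, 0, 0], "rotation": [0, 0, 0]},
    {"gripper": 60, "travel": [0, 0, 0], "rotation": [0, 0, 0]},
  ],
)

```text
t: 4.68
tcp_pos: [0.4803, 0.0178, 0.0968]
tool_rot: [0.035, 0.999, -0.0, 0.001]
force: [-0.2, -0.2, 0.1]
finger_gap: 0.704
```

Call:
send_rows(
  motion=[
    {"gripper": 60, "travel": [-5, 0, 0], "rotation": [0, 0, 0]},
    {"gripper": 60, "travel": [-5, 0, 0], "rotation": [0, 0, 0]},
    {"gripper": 60, "travel": [-5, 0, 0], "rotation": [0, 0, 0]},
    {"gripper": 60, "travel": [-5, 0, 0], "rotation": [0, 0, 0]},
    {"gripper": 60, "travel": [-4, 0, 0], "rotation": [0, 0, 0]},
    {"gripper": 60, "travel": [-4, 0, 0], "rotation": [0, 0, 0]},
    {"gripper": 60, "travel": [-3, 0, 0], "rotation": [0, 0, 0]},
    {"gripper": 60, "travel": [0, 0, 0], "rotation": [0, 0, 0]},
  ],
)

```text
t: 5.35
tcp_pos: [0.5101, 0.0158, 0.0969]
tool_rot: [0.035, 0.999, -0.0, 0.001]
force: [0.8, 0.6, -0.6]
finger_gap: 0.702
```

```bash
python3 - <<'E'
from h import *
import cv2
to(-.021,0,.0967)
for n,(x,y,a,b) in (("top",(250,180,230,120)),("side",(260,180,140,105))):
    im=manip.snapshot(n)[y:y+b,x:x+a,::-1];cv2.imwrite(f"pics/{n}1.png",cv2.resize(im,None,fx=3.4,fy=3.4,interpolation=cv2.INTER_CUBIC))
E
```

```text
t 5.35 ledge-frame tcp [-0.0328 -0.0003  0.0969] F [ 0.82  0.6  -0.56] jaw yaw rel ledge y 0.0013075306585790258
tool delta mm [-11.8   0.3   0.2]
```

View pics/side1.png

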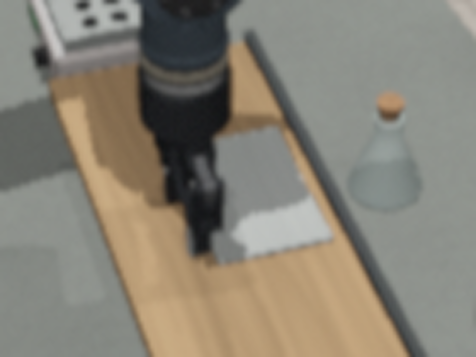

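The side crop shows the plate squared up ahead of the fingers, with its near corner at (332,240) and a gap left to the rail. I'll keep pushing in small steps.

Call:
send_rows(
  motion=[
    {"gripper": 60, "travel": [-3, 0, 0], "rotation": [0, 0, 0]},
    {"gripper": 60, "travel": [-3, 0, 0], "rotation": [0, 0, 0]},
    {"gripper": 60, "travel": [-2, 0, 0], "rotation": [0, 0, 0]},
    {"gripper": 60, "travel": [0, 0, 0], "rotation": [0, 0, 0]},
  ],
)

```text
t: 5.78
tcp_pos: [0.5177, 0.0153, 0.0969]
tool_rot: [0.035, 0.999, -0.0, 0.0]
force: [-0.3, 1.2, 0.1]
finger_gap: 0.703
```

Call:
send_rows(
  motion=[
    {"gripper": 60, "travel": [-1.5, 0, 0], "rotation": [0, 0, 0]},
    {"gripper": 60, "travel": [0, 0, 0], "rotation": [0, 0, 0]},
  ],
)

```text
t: 5.95
tcp_pos: [0.5186, 0.0153, 0.0968]
tool_rot: [0.035, 0.999, -0.0, -0.0]
force: [0.3, -0.7, 0.7]
finger_gap: 0.705
```

Call:
send_rows(
  motion=[
    {"gripper": 60, "travel": [-1.5, 0, 0], "rotation": [0, 0, 0]},
    {"gripper": 60, "travel": [0, 0, 0], "rotation": [0, 0, 0]},
  ],
)

```text
t: 6.12
tcp_pos: [0.5201, 0.0152, 0.0968]
tool_rot: [0.035, 0.999, 0.0, 0.0]
force: [-0.6, -0.1, 0.4]
finger_gap: 0.706
```

Call:
send_rows(
  motion=[
    {"gripper": 60, "travel": [-1, 0, 0], "rotation": [0, 0, 0]},
    {"gripper": 60, "travel": [-1, 0, 0], "rotation": [0, 0, 0]},
    {"gripper": 60, "travel": [0, 0, 0], "rotation": [0, 0, 0]},
  ],
)

```text
t: 6.37
tcp_pos: [0.5217, 0.0152, 0.0968]
tool_rot: [0.035, 0.999, 0.0, -0.0]
force: [-1.8, 0.6, 0.8]
finger_gap: 0.702
```

Call:
send_rows(
  motion=[
    {"gripper": 60, "travel": [-1, 0, 0], "rotation": [0, 0, 0]},
    {"gripper": 60, "travel": [0, 0, 0], "rotation": [0, 0, 0]},
  ],
)

```text
t: 6.53
tcp_pos: [0.5218, 0.0152, 0.0967]
tool_rot: [0.035, 0.999, 0.0, -0.001]
force: [-5.1, 0.3, 2.5]
finger_gap: 0.702
```

Call:
send_rows(
  motion=[
    {"gripper": 60, "travel": [-1, 0, 0], "rotation": [0, 0, 0]},
    {"gripper": 60, "travel": [0, 0, 0], "rotation": [0, 0, 0]},
  ],
)

```text
t: 6.7
tcp_pos: [0.5218, 0.0152, 0.0966]
tool_rot: [0.035, 0.999, 0.0, -0.002]
force: [-5.9, -0.7, 3.6]
finger_gap: 0.705
```

Contact comes at ledge x = -0.021, exactly as predicted for the plate against the rail. I'll back off, lift and turn the jaw 90°.

Call:
send_rows(
  motion=[
    {"gripper": 60, "travel": [10, 0, 0], "rotation": [0, 0, 0]},
    {"gripper": 60, "travel": [15, 0, 0], "rotation": [0, 0, 0]},
    {"gripper": 60, "travel": [10, 0, -15], "rotation": [0, 0, 0]},
    {"gripper": 60, "travel": [0, -20, -30], "rotation": [0, 0, 0]},
    {"gripper": 60, "travel": [0, -30, -30], "rotation": [0, 0, 0]},
    {"gripper": 60, "travel": [0, -35, 0], "rotation": [0, 0, 0]},
    {"gripper": 60, "travel": [0, -35, 0], "rotation": [0, 0, 0]},
    {"gripper": 60, "travel": [0, -20, 0], "rotation": [0, 0, 0]},
    {"gripper": 60, "travel": [0, 0, 0], "rotation": [0, 0, 7]},
    {"gripper": 60, "travel": [0, 0, 0], "rotation": [0, 0, 7]},
    {"gripper": 60, "travel": [0, 0, 0], "rotation": [0, 0, 7]},
    {"gripper": 60, "travel": [0, 0, 0], "rotation": [0, 0, 7]},
  ],
)

```text
t: 7.7
tcp_pos: [0.4802, -0.1226, 0.1715]
tool_rot: [0.279, 0.96, -0.0, 0.002]
force: [-0.1, -0.1, 0.4]
finger_gap: 0.702
```

Call:
send_rows(
  motion=[
    {"gripper": 60, "travel": [0, 0, 0], "rotation": [0, 0, 7]},
    {"gripper": 60, "travel": [0, 0, 0], "rotation": [0, 0, 7]},
    {"gripper": 60, "travel": [0, 0, 0], "rotation": [0, 0, 7]},
    {"gripper": 60, "travel": [0, 0, 0], "rotation": [0, 0, 7]},
    {"gripper": 60, "travel": [0, 0, 0], "rotation": [0, 0, 7]},
    {"gripper": 60, "travel": [0, 0, 0], "rotation": [0, 0, 7]},
    {"gripper": 60, "travel": [0, 0, 0], "rotation": [0, 0, 7]},
    {"gripper": 60, "travel": [0, 0, 0], "rotation": [0, 0, 7]},
    {"gripper": 60, "travel": [0, 0, 0], "rotation": [0, 0, 6]},
    {"gripper": 60, "travel": [0, 0, 0], "rotation": [0, 0, 0]},
    {"gripper": 60, "travel": [0, 0, 0], "rotation": [0, 0, 0]},
  ],
)

```text
t: 8.62
tcp_pos: [0.4799, -0.1221, 0.1715]
tool_rot: [0.731, 0.683, 0.0, 0.001]
force: [-0.8, 0.2, -0.3]
finger_gap: 0.701
```

```bash
python3 - <<'E'
from h import *
import cv2
to(.032,-.12,.12)
im=manip.snapshot("top")[190:300,190:470,::-1];cv2.imwrite("pics/c2.png",cv2.resize(im,None,fx=2.857,fy=2.857,interpolation=cv2.INTER_CUBIC))
E
```

```text
t 8.6167 ledge-frame tcp [-0.0533 -0.14    0.1715] F [-0.77  0.24 -0.29] jaw yaw rel ledge y -89.85172942787665
tool delta mm [19.8 85.2 51.6]
```

View pics/c2.png

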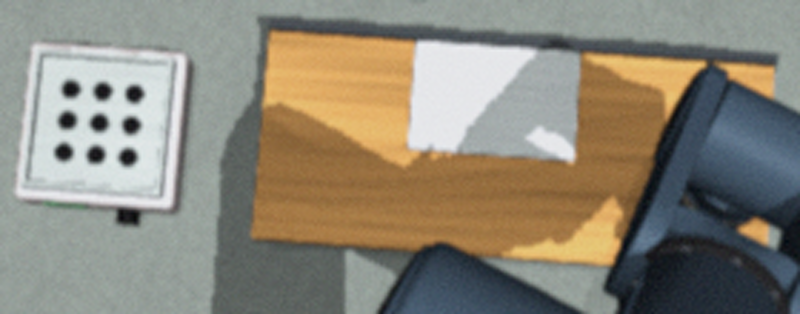

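The plate lies square against the rail, with crop corners (415,41), (581,53), (574,162), (408,150).

```bash
python3 - <<'E'
from h import *
P=np.array([w(crop(p),.106) for p in[(415,41),(581,53),(574,162),(408,150)]])-c0
print(np.c_[P@ex,P@ey].round(4),(P@ey).mean(),(P@ex).mean())
E
```

```text
[[ 0.0884  0.0969]
 [ 0.0881 -0.0536]
 [-0.0118 -0.053 ]
 [-0.0119  0.0958]] 0.021515080654537735 0.03821784562984548
```

Call:
send_rows(
  motion=[
    {"gripper": 60, "travel": [7, 28, 0], "rotation": [0, 0, 0]},
    {"gripper": 60, "travel": [7, 28, 0], "rotation": [0, 0, 0]},
    {"gripper": 60, "travel": [6, 29, 0], "rotation": [0, 0, 0]},
    {"gripper": 60, "travel": [0, 0, 20], "rotation": [0, 0, 0]},
    {"gripper": 60, "travel": [0, 0, 20], "rotation": [0, 0, 0]},
    {"gripper": 60, "travel": [0, 0, 15], "rotation": [0, 0, 0]},
    {"gripper": 60, "travel": [0, 0, 10], "rotation": [0, 0, 0]},
    {"gripper": 60, "travel": [0, 0, 6], "rotation": [0, 0, 0]},
    {"gripper": 60, "travel": [0, 0, 3], "rotation": [0, 0, 0]},
    {"gripper": 60, "travel": [0, 0, 0], "rotation": [0, 0, 0]},
    {"gripper": 60, "travel": [0, 0, 0], "rotation": [0, 0, 0]},
  ],
)

```text
t: 9.58
tcp_pos: [0.566, -0.108, 0.0979]
tool_rot: [0.732, 0.682, 0.0, 0.001]
force: [-0.1, -0.2, 1.0]
finger_gap: 0.702
```

```bash
python3 -c "
from h import *
to(.032,.119,.0968)"
```

```text
t 9.5833 ledge-frame tcp [ 0.0316 -0.1199  0.0979] F [-0.07 -0.24  1.03] jaw yaw rel ledge y -89.98499200865099
tool delta mm [238.9   0.5   1. ]
```

Call:
send_rows(
  motion=[
    {"gripper": 60, "travel": [10, 0, 1], "rotation": [0, 0, 0]},
    {"gripper": 60, "travel": [12, 0, 0], "rotation": [0, 0, 0]},
    {"gripper": 60, "travel": [12, 0, 0], "rotation": [0, 0, 0]},
    {"gripper": 60, "travel": [12, 0, 0], "rotation": [0, 0, 0]},
    {"gripper": 60, "travel": [8, 0, 0], "rotation": [0, 0, 0]},
    {"gripper": 60, "travel": [8, 0, 0], "rotation": [0, 0, 0]},
    {"gripper": 60, "travel": [8, 0, 0], "rotation": [0, 0, 0]},
    {"gripper": 60, "travel": [8, 0, 0], "rotation": [0, 0, 0]},
    {"gripper": 60, "travel": [8, 0, 0], "rotation": [0, 0, 0]},
    {"gripper": 60, "travel": [8, 0, 0], "rotation": [0, 0, 0]},
    {"gripper": 60, "travel": [8, 0, 0], "rotation": [0, 0, 0]},
    {"gripper": 60, "travel": [5, 0, 0], "rotation": [0, 0, 0]},
  ],
)

```text
t: 10.58
tcp_pos: [0.5731, -0.0, 0.0962]
tool_rot: [0.732, 0.682, 0.0, -0.0]
force: [-1.1, -2.1, 2.1]
finger_gap: 0.704
```

```bash
python3 - <<'E'
from h import *
import cv2
to(.032,.119,.0968)
im=manip.snapshot("top")[190:300,190:470,::-1];cv2.imwrite("pics/c3.png",cv2.resize(im,None,fx=2.857,fy=2.857,interpolation=cv2.INTER_CUBIC))
E
```

```text
t 10.5833 ledge-frame tcp [ 0.0311 -0.0117  0.0962] F [-1.12 -2.14  2.06] jaw yaw rel ledge y -89.9830204491136
tool delta mm [130.7   1.   -0.5]
```

View pics/c3.png

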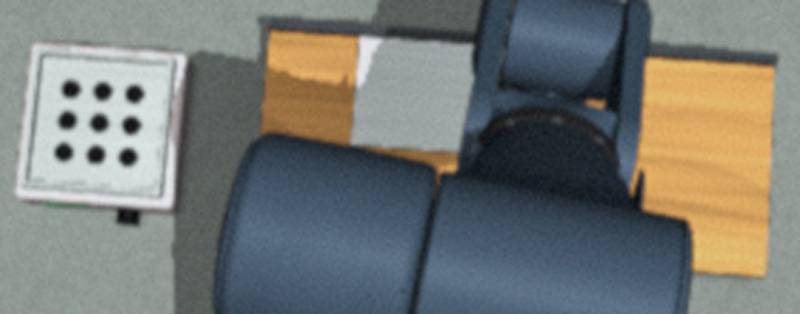

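Crop 3: the plate's far edge moved from column 415 to 358 (about 51 mm, as expected) and it is still along the rail. I'll continue.

Call:
send_rows(
  motion=[
    {"gripper": 60, "travel": [4, 0, -0.5], "rotation": [0, 0, 0]},
    {"gripper": 60, "travel": [8, 0, 0], "rotation": [0, 0, 0]},
    {"gripper": 60, "travel": [8, 0, 0], "rotation": [0, 0, 0]},
    {"gripper": 60, "travel": [8, 0, 0], "rotation": [0, 0, 0]},
    {"gripper": 60, "travel": [8, 0, 0], "rotation": [0, 0, 0]},
    {"gripper": 60, "travel": [8, 0, 0], "rotation": [0, 0, 0]},
    {"gripper": 60, "travel": [8, 0, 0], "rotation": [0, 0, 0]},
    {"gripper": 60, "travel": [8, 0, 0], "rotation": [0, 0, 0]},
    {"gripper": 60, "travel": [8, 0, 0], "rotation": [0, 0, 0]},
    {"gripper": 60, "travel": [8, 0, 0], "rotation": [0, 0, 0]},
    {"gripper": 60, "travel": [8, 0, 0], "rotation": [0, 0, 0]},
    {"gripper": 60, "travel": [6, 0, 0], "rotation": [0, 0, 0]},
  ],
)

```text
t: 11.63
tcp_pos: [0.5794, 0.0898, 0.0968]
tool_rot: [0.731, 0.682, 0.0, -0.0]
force: [-0.6, -0.3, 0.4]
finger_gap: 0.705
```

Call:
send_rows(
  motion=[
    {"gripper": 60, "travel": [5, 0, 0], "rotation": [0, 0, 0]},
    {"gripper": 60, "travel": [5, 0, 0], "rotation": [0, 0, 0]},
    {"gripper": 60, "travel": [4, 0, 0], "rotation": [0, 0, 0]},
    {"gripper": 60, "travel": [4, 0, 0], "rotation": [0, 0, 0]},
    {"gripper": 60, "travel": [4, 0, 0], "rotation": [0, 0, 0]},
    {"gripper": 60, "travel": [3, 0, 0], "rotation": [0, 0, 0]},
    {"gripper": 60, "travel": [2, 0, 0], "rotation": [0, 0, 0]},
    {"gripper": 60, "travel": [0, 0, 0], "rotation": [0, 0, 0]},
  ],
)

```text
t: 12.3
tcp_pos: [0.5813, 0.1161, 0.0968]
tool_rot: [0.732, 0.682, 0.0, -0.0]
force: [-0.3, -0.3, -0.6]
finger_gap: 0.703
```

```bash
python3 -c "
from h import *
to(.032,.119,.0968)"
```

```text
t 12.3 ledge-frame tcp [0.0311 0.1048 0.0968] F [-0.32 -0.27 -0.6 ] jaw yaw rel ledge y -89.98392284164318
tool delta mm [14.2  0.9 -0. ]
```

Call:
send_rows(
  motion=[
    {"gripper": 60, "travel": [3, 0, 0], "rotation": [0, 0, 0]},
    {"gripper": 60, "travel": [3, 0, 0], "rotation": [0, 0, 0]},
    {"gripper": 60, "travel": [3, 0, 0], "rotation": [0, 0, 0]},
    {"gripper": 60, "travel": [3, 0, 0], "rotation": [0, 0, 0]},
    {"gripper": 60, "travel": [2, 0, 0], "rotation": [0, 0, 0]},
    {"gripper": 60, "travel": [0, 0, 0], "rotation": [0, 0, 0]},
    {"gripper": 60, "travel": [0, 0, 0], "rotation": [0, 0, 0]},
  ],
)

```text
t: 12.88
tcp_pos: [0.5823, 0.13, 0.0968]
tool_rot: [0.732, 0.682, 0.0, -0.0]
force: [-0.1, 0.9, 0.0]
finger_gap: 0.703
```

Call:
send_rows(
  motion=[
    {"gripper": 60, "travel": [-15, 0, 0], "rotation": [0, 0, 0]},
    {"gripper": 60, "travel": [-30, 0, 0], "rotation": [0, 0, 0]},
    {"gripper": 60, "travel": [-30, 0, -20], "rotation": [0, 0, 0]},
    {"gripper": 60, "travel": [-30, 0, -35], "rotation": [0, 0, 0]},
    {"gripper": 60, "travel": [-30, -20, -35], "rotation": [0, 0, 0]},
    {"gripper": 60, "travel": [-35, -20, 0], "rotation": [0, 0, 0]},
    {"gripper": 60, "travel": [-35, -20, 0], "rotation": [0, 0, 0]},
    {"gripper": 60, "travel": [-35, -20, 0], "rotation": [0, 0, 0]},
    {"gripper": 60, "travel": [-15, -15, 0], "rotation": [0, 0, 0]},
    {"gripper": 60, "travel": [0, 0, 0], "rotation": [0, 0, 0]},
    {"gripper": 60, "travel": [0, 0, 0], "rotation": [0, 0, 0]},
  ],
)

```text
t: 13.8
tcp_pos: [0.473, -0.111, 0.1777]
tool_rot: [0.733, 0.681, 0.0, -0.0]
force: [0.7, -0.1, 0.9]
finger_gap: 0.704
```

```bash
python3 - <<'E'
from h import *
import cv2
to(.032,.119,.0968)
im=manip.snapshot("top")[:,:,::-1];cv2.imwrite("pics/top4.png",im);im=im[150:300,190:470];cv2.imwrite("pics/c4.png",cv2.resize(im,None,fx=2.857,fy=2.857,interpolation=cv2.INTER_CUBIC))
E
```

```text
t 13.8 ledge-frame tcp [-0.0609 -0.1294  0.1777] F [ 0.73 -0.07  0.86] jaw yaw rel ledge y -90.17753859166186
tool delta mm [248.7  92.1  81. ]
```

View pics/c4.png

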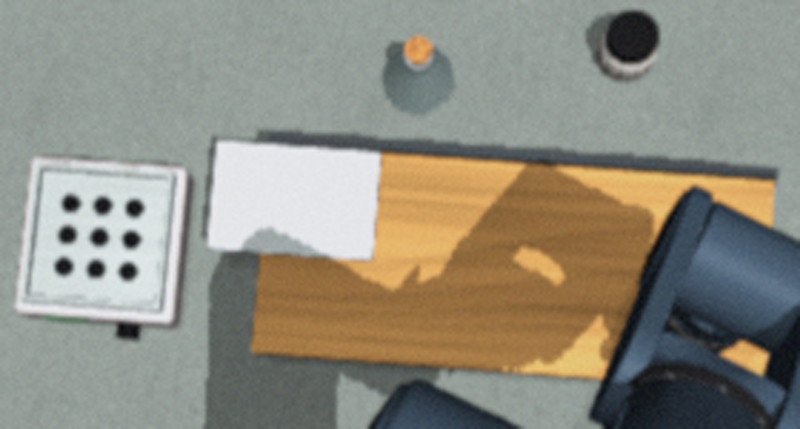

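The plate overhangs on the heater side, with crop corners (214,140), (381,152), (373,260), (206,248). The ledge's front-left corner is at (252,352), and the flask and jar are unmoved.

```bash
python3 - <<'E'
from h import *
P=np.array([w(crop(p,190,150),.106) for p in[(214,140),(381,152),(373,260),(206,248)]])-c0
A=np.c_[P@ex,P@ey];print(A.round(4),A.mean(0))
q=w(crop((252,352),190,150),.1)-c0;print("ledge corner",q@ex,q@ey)
E
```

```text
[[ 0.0894  0.2805]
 [ 0.0892  0.1279]
 [-0.0103  0.1274]
 [-0.0104  0.2782]] [0.03947974 0.2035006 ]
ledge corner -0.10026613960776805 0.22906717534550128
```

Call:
send_rows(
  motion=[
    {"gripper": 60, "travel": [0, 0, -30], "rotation": [0, 0, 0]},
    {"gripper": 60, "travel": [0, 0, -30], "rotation": [0, 0, 0]},
    {"gripper": 60, "travel": [0, 0, 0], "rotation": [0, 0, 0]},
    {"gripper": 60, "travel": [0, 0, 0], "rotation": [0, 0, 0]},
    {"gripper": 60, "travel": [0, 0, 0], "rotation": [0, 0, 0]},
  ],
)

```text
t: 14.27
tcp_pos: [0.4738, -0.1092, 0.2371]
tool_rot: [0.731, 0.682, 0.0, -0.0]
force: [-0.8, 0.5, -0.3]
finger_gap: 0.701
```

```bash
python3 -c "
from station import manip
print(manip.sense()['force'],manip.sign_off())"
```

```text
the job is handed in; nothing more can be done
[-0.75292424  0.5351506  -0.34847421] None
```

I pushed the plate square against the back rail with the open fingers. Then I slid it along the rail towards the heater end, which is the ledge's +y end, and handed the job in at about 14 s of the 64 s allowed.

- **Plate position:** in the last picture the plate centre is at ledge x = 0.0395 m (0.032 to 0.046 allowed) and y = 0.2035 m (0.189 to 0.221 allowed). It looks parallel to the rail, and about 48 mm of its length sticks out.
- **Bystanders:** the flask and jar stood where they were at the start. I did not look at the bottle again, but the arm never went near it.
- **Arm:** it ended clear, with the fingers about 0.14 m above the ledge top and no contact force. The highest force I read was 7 N, when I touched the ledge top on purpose to find its height.
- **Disagreements:** the positions agreed with each other to 2 to 3 mm, and no check failed.

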